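# Find the half-nut comb that meshes with the press screw

## Robot

A 7-joint arm with a two-finger parallel gripper is mounted at the origin on the work surface. World frame = base frame: x ahead of the robot, y to its left, z up, the work surface at z = 0. Lengths are in m, angles in rad, forces in N, time in s.
With the tool pointing down it reaches from about 0.4 to 0.875 m from the base axis. Payload 19.3 kg.
Tool frame: the origin (TCP) lies at the very end of the fingers, on their centre line; the grasp point (between the pads) lies 19 mm behind it; z points along the fingers, y is the line along which they close (so a half turn about z gives the same grasp; the last joint's range is limited). The gripper opens to 85 mm and grips with 20 to 120 N. Pads are 22 mm wide; open, the fingers measure 114 mm over their backs; the gripper's body (76 mm by 85 mm) begins 54 mm behind the grasp point. The pads swing forward as they close: fully open they stand 13 mm farther back than shut.
Start: joints at [-1.252, 0.521, -0.036, 1.599, 0.021, 1.021, -0.113], TCP at [0.237, 0.578, 0.231] pointing down, gripper open.
Joint ranges: [-2.91, 2.91], [-0.3, 2.13], [-1.5, 1.42], [0.17, 2.43], [-1.26, 4.41], [0.16, 1.93], [-2.52, 2.52]. Speed limits (rad/s): [1.89, 1.89, 2.39, 2.39, 3.01, 3.01, 3.01].

## Interface

Orientations are given as [roll, pitch, yaw] about the fixed x, y, z axes, in that order (R = Rz(yaw) Ry(pitch) Rx(roll)).
In Python, from workcell import bot gives the robot as it stands.
- The arm moves only by the shell command python3 -m crank 'ROWS' [FORCE]. ROWS is a JSON object of lists of equal length, an entry for each row: "travel": the shift along the world's x, y, z in cm, a list of three; "turn": the turn, a rotation vector about the world's x, y, z in degrees, a list of three; "gripper": the closure, from 0 (fully open) to 1 (shut). A call has exactly 5 rows; each row is the pose to reach, as a shift and turn from the pose commanded when the call began; what a row does not reach only later rows make up. A row lasts 1/10 s, in which the tool goes at most 50 mm and 8.59 degrees, less where a joint would pass 70% of its speed; a pose out of reach is approached as far as the arm can. A call with a gripper value outside its range is refused whole. The fingers move at their own pace and stop on an object; FORCE is the grip in N (left out, the last holds). Time passes only in rows, so rows that repeat a pose let the fingers close, or fill a call up. It gives the time, the measured TCP pose, the force, the opening and the grip force at its end, in the units of the state.
- bot.observe(): the state, without advancing time (a new reading comes with each control period).
- bot.grab_frame(name): name is "scene" or "top" or "wrist"; returns a dict with "pixels" (480x640x3 uint8, red, green, blue), "fx", "fy", "cx", "cy" (pixels), "extrinsics" (4x4, takes a point from world to camera coordinates). Camera axes: x right, y down, z forward; pixel columns grow to the right and rows downward; lengths in m; the calibration is good to about 2 mm. A picture is of the moment at which its call begins. There is no depth.
- bot.job_done(): hands the job in; it is judged then, once.
The state is a dict: "clock": time; "qpos": joint angles; "qd": joint speeds; "joint_efforts": joint torques, N m; "position": TCP position; "tool_rot": TCP orientation; "force": force on the tool from outside, world axes, zero at the start; "moment": the same for the moment, N m; "grip_width": finger opening in m; "finger_force": force on a finger pad.
Only numpy, scipy, OpenCV 4.12 (cv2) and the standard library are available. Lean on these libraries where they do the work, as an engineer would, in place of code of your own. Each camera call takes 0.05 s, during which the arm holds its last target. There are 200 camera calls.

## Task

The wooden press screw in the front berth of the rack (nearest you) needs its half nut: try the three metal comb leaves on the middle of its thread one by one, feeling along the thread with light pressure and never forcing, until you find the one whose teeth sink fully home. Leave that leaf sitting level and fully home astride the middle of the front screw, with the other two standing upright on the worktop, and do not disturb the kitchen things around.

Things in the scene. Friction and masses are not known exactly. Their poses are not given: they have to be found in the camera images.
- leaf_a: One of three look-alike aluminium half-nut comb leaves, pitch 10, 12.5 or 15 mm (which is not told). Inverted-V saddle, 70 mm long along its y, 56 mm wide along x at the roof, stands on its two 45-degree legs, tab on top. Origin: centre of underside, z up. Inner V 90 degrees, its ridge 19.1 mm above the origin, teeth 36 and feet 45 mm apart. Its y goes along the screw. 0.11 to 0.18 kg
- leaf_a_tab (a point): Centre of that leaf's grip tab top, 66 mm above its underside. Tab 12 mm thick along the leaf's x, 34 mm long along y, 29 mm tall; grasp it from above across the 12 mm; below it the roof slopes away at 45 degrees, so stop the fingertips 24 mm or less below this point. Teeth across the inside: 8.5 mm deep, pitch/2 - 1.4 mm wide, one tooth at y = 0
- leaf_b: One of three look-alike aluminium half-nut comb leaves, pitch 10, 12.5 or 15 mm (which is not told). Inverted-V saddle, 70 mm long along its y, 56 mm wide along x at the roof, stands on its two 45-degree legs, tab on top. Origin: centre of underside, z up. Inner V 90 degrees, its ridge 19.1 mm above the origin, teeth 36 and feet 45 mm apart. Its y goes along the screw. 0.11 to 0.18 kg
- leaf_b_tab (a point): Centre of that leaf's grip tab top, 66 mm above its underside. Tab 12 mm thick along the leaf's x, 34 mm long along y, 29 mm tall; grasp it from above across the 12 mm; below it the roof slopes away at 45 degrees, so stop the fingertips 24 mm or less below this point. Teeth across the inside: 8.5 mm deep, pitch/2 - 1.4 mm wide, one tooth at y = 0
- leaf_c: One of three look-alike aluminium half-nut comb leaves, pitch 10, 12.5 or 15 mm (which is not told). Inverted-V saddle, 70 mm long along its y, 56 mm wide along x at the roof, stands on its two 45-degree legs, tab on top. Origin: centre of underside, z up. Inner V 90 degrees, its ridge 19.1 mm above the origin, teeth 36 and feet 45 mm apart. Its y goes along the screw. 0.11 to 0.18 kg
- leaf_c_tab (a point): Centre of that leaf's grip tab top, 66 mm above its underside. Tab 12 mm thick along the leaf's x, 34 mm long along y, 29 mm tall; grasp it from above across the 12 mm; below it the roof slopes away at 45 degrees, so stop the fingertips 24 mm or less below this point. Teeth across the inside: 8.5 mm deep, pitch/2 - 1.4 mm wide, one tooth at y = 0
- rack: Fixed wooden rack, 235 x 250 mm, with three birch press screws lying parallel along its y, at x = 0 (front, nearest the robot), 85 and 170 mm. Origin on the worktop under the middle of the FRONT screw, x away from the robot, z up. The screws (screw_p, screw_q, screw_r) have pitches 10, 12.5 and 15 mm; which lies in front changes. They are fixed and do not turn
- screw_mid (a point): Middle of the front screw, on its axis, 50 mm above the rack origin. Crest diameter 42, root 28 mm; threaded 165 mm, smooth beyond. Thread: parallel rings with tapering flanks; the right leaf has 2.2 mm play either way at the crests, 1.2 at the roots. Where the crests fall along y is unknown (differs by up to a pitch) and must be felt
- seat (a point): Where the right leaf's origin lies when fully home: 50.7 mm above the rack origin (its place along the screw varies). With teeth on the crests a leaf's origin is 60.6 mm up; a wrong leaf stays within about 3 mm of that everywhere. A leaf let go with teeth begun in the grooves drops home, or does so with a 3 to 6 N push on its tab. Rigid: go 25 mm/s or slower into contact, push under 15 N
- egg_cup: white ceramic egg cup, 46 mm wide, 56 mm tall, loose, stands between two leaves; origin at centre of underside; leave it alone
- salt_jar: small turned wooden salt jar, 42 mm wide, 58 mm tall, loose, stands between two leaves; origin at centre of underside; leave it alone
- scraper: green plastic dough scraper lying flat, 75 x 100 mm, 5 to 9 mm thick, loose; origin at centre of underside; leave it alone
- jug: glass measuring jug, 96 mm wide, 120 mm tall, handle at its +y, loose; origin at centre of underside; leave it alone
- rolling_pin: birch rolling pin lying along its x, 410 mm long, 50 mm thick, loose; origin under its middle; leave it alone
Things that resemble listed ones, but are neither listed nor needed, are in the scene too. What is shaped like the leaf_a but black, turquoise or yellow is not meant.

How it is judged:
By the outcome, as a careful person would: the job done as asked, in the order asked, and still so for the second after the job is handed in, with the robot touching nothing.
It also fails if it takes over 72 s, if anything falls off the work surface, if the arm or the gripper's body presses on something with over 40 N, if the wrist force passes 120 N, or if a joint passes its speed limit or range.

## Working session

There is one attempt and no reset: what is moved stays moved. The work goes in short steps, Python scripts to look and compute and a shell command to move; the robot and the scene stay as the last step left them, time stands still between calls to the robot, and variables do not carry over. Pictures are saved under pics/ and viewed, at most 10 in all, crops included, and the job is handed in when it is done.

```bash
ls; mkdir -p pics; python3 - <<'E'
from workcell import bot
import cv2,json,numpy as np
for n in ("top","scene"):
    f=bot.grab_frame(n)
    cv2.imwrite(f"pics/{n}0.png",f["pixels"][...,::-1])
    print(n,f["fx"],f["fy"],f["cx"],f["cy"],np.round(f["extrinsics"],4).tolist())
s=bot.observe();print({k:np.round(v,3).tolist() for k,v in s.items()})
E
```

```text
pics
top 597.8754340160643 597.8754340160643 323.5938632742796 238.5036052412599 [[-0.0047, -0.9999, -0.0102, 0.0383], [-0.9959, 0.0056, -0.0903, 0.512], [0.0903, 0.0097, -0.9959, 1.5225], [0.0, 0.0, 0.0, 1.0]]
scene 468.891933675198 468.891933675198 316.21501548005034 237.5228463144026 [[0.0131, 0.9999, -0.0059, -0.0393], [0.676, -0.0132, -0.7367, -0.2799], [-0.7367, 0.0057, -0.6761, 1.5025], [0.0, 0.0, 0.0, 1.0]]
{'clock': 0.1, 'qpos': [-1.252, 0.522, -0.036, 1.6, 0.021, 1.021, -0.113], 'qd': [0.0, -0.0, -0.001, -0.002, -0.0, 0.0, -0.0], 'joint_efforts': [0.002, -92.849, 1.983, -37.054, 0.018, 0.005, 0.0], 'position': [0.237, 0.578, 0.231], 'tool_rot': [-3.141, 0.0, 2.753], 'force': [0.128, -0.349, 0.793], 'moment': [-0.007, -0.057, -0.006], 'finger_force': 0.0, 'grip_width': 0.085}
```

View pics/top0.png

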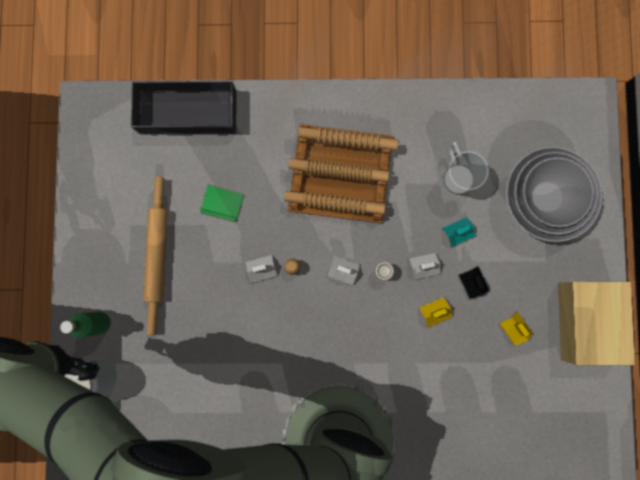

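View pics/scene0.png

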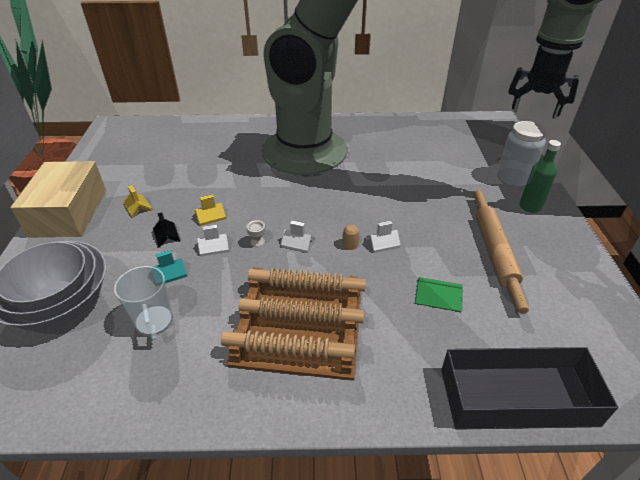

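Candidates (top view): silver leaves at (262,268), (345,270) and (425,265). The look-alikes to leave are turquoise (459,232), black (474,283) and yellow (436,312) and (516,329). The front screw runs from (287,198) to (383,209). Next is one close crop to check this.

```bash
python3 - <<'E'
import cv2
a=cv2.imread("pics/top0.png")
c=a[188:290,240:450]; c=cv2.resize(c,None,fx=3.8,fy=3.8,interpolation=cv2.INTER_CUBIC); cv2.imwrite("pics/crop1.png",c)
E
```

```text
(no output)
```

View pics/crop1.png

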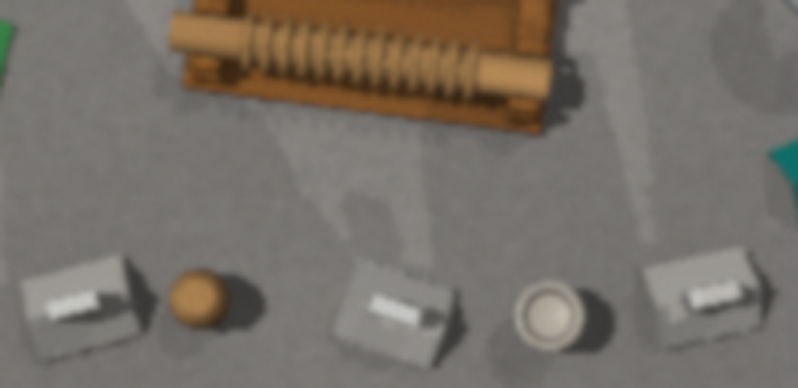

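The crop shows three silver leaves with tab tops at about (73,304), (396,310) and (715,295). The salt jar is at (198,298) and the egg cup at (549,316). The front screw runs from (172,33) to (550,77), with roughly 13 crests.

```bash
cat > h.py <<'E'
import numpy as np
def ray(f,u,v,z):
    E=np.array(f["extrinsics"]);R,t=E[:3,:3],E[:3,3]
    d=R.T@np.array([(u-f["cx"])/f["fx"],(v-f["cy"])/f["fy"],1]);c=-R.T@t
    return c+d*(z-c[2])/d[2]
E
python3 - <<'E'
from workcell import bot
import numpy as np
from h import ray
f=bot.grab_frame("top")
P=lambda u,v,z:ray(f,240+(u-1.4)/3.8,188+(v-1.4)/3.8,z)
yaw=lambda a,b,z:np.degrees(np.arctan2(*(P(*a,z)-P(*b,z))[[1,0]]))-90
for n,c,es in [("L",(73,304),[((20,283),(125,255)),((40,362),(143,332)),((48,310),(98,296))]),("M",(396,310),[((360,258),(460,290)),((333,332),(435,367)),((372,298),(420,322))]),("R",(715,295),[((643,268),(748,248)),((660,350),(765,320)),((690,301),(740,289))])]:
    print(n,np.round(P(*c,.066),4),[round(yaw(*e,.045),1) for e in es])
a,b=P(172,33,.05),P(550,77,.05);print("screw",a,b,(a+b)/2,yaw((172,33),(550,77),.05))
print("thread",P(243,44,.06),P(480,70,.06))
print("jar",P(198,298,.05),"cup",P(549,316,.05))
E
```

```text
L [0.4359 0.1979 0.066 ] [np.float64(14.7), np.float64(16.0), np.float64(15.4)]
M [ 0.4309 -0.015   0.066 ] [np.float64(-18.1), np.float64(-19.2), np.float64(-26.9)]
R [ 0.4397 -0.2248  0.066 ] [np.float64(10.5), np.float64(15.6), np.float64(13.2)]
screw [0.6186837 0.1339649 0.05     ] [ 0.58723517 -0.11990422  0.05      ] [0.60295943 0.00703034 0.05      ] -7.0616517442624485
thread [0.60932458 0.08571631 0.06      ] [ 0.5908118 -0.0723962  0.06     ]
jar [0.44015732 0.11642458 0.05      ] cup [ 0.42699324 -0.11701897  0.05      ]
```

```bash
python3 -m crank '{"travel":[[0,-3,4],[1,-8,5],[3,-13,5],[5,-18,5],[7,-22,5]],"turn":[[0,0,-8],[0,0,-16],[0,0,-24],[0,0,-32],[0,0,-40]],"gripper":[0,0,0,0,0]}' 40
python3 -m crank '{"travel":[[3,-5,0],[5,-10,-2],[8,-15,-4],[10,-20,-6],[12.4,-25,-8]],"turn":[[0,0,-8],[0,0,-16],[0,0,-24],[0,0,-32],[0,0,-40]],"gripper":[0,0,0,0,0]}'
```

```text
clock: 0.65
position: [0.3051, 0.3602, 0.2814]
tool_rot: [-3.142, -0.0, 2.049]
force: [1.8, 1.6, 0.8]
grip_width: 0.0852
finger_force: 0.0
clock: 1.15
position: [0.4123, 0.147, 0.2155]
tool_rot: [3.141, -0.001, 1.351]
force: [0.9, 0.9, -1.0]
grip_width: 0.0854
finger_force: 0.0
```

```bash
python3 -m crank '{"travel":[[0,-3,-1],[0,-6,-2],[0,-9,-3],[0,-12.3,-5],[0,-12.3,-5]],"turn":[[0,0,-3],[0,0,-6.7],[0,0,-6.7],[0,0,-6.7],[0,0,-6.7]],"gripper":[0,0,0,0,0]}'
python3 - <<'E'
from workcell import bot
import cv2,numpy as np
f=bot.grab_frame("wrist");cv2.imwrite("pics/w1.png",f["pixels"][...,::-1])
s=bot.observe();print(s["position"],np.degrees(s["tool_rot"]))
E
```

```text
clock: 1.65
position: [0.4107, 0.0221, 0.1644]
tool_rot: [-3.14, 0.002, 1.235]
force: [-1.0, 0.5, 0.2]
grip_width: 0.0855
finger_force: 0.0
[0.41125655 0.02403319 0.16520959] [-1.79922445e+02  7.84095886e-02  7.08166252e+01]
```

View pics/w1.png

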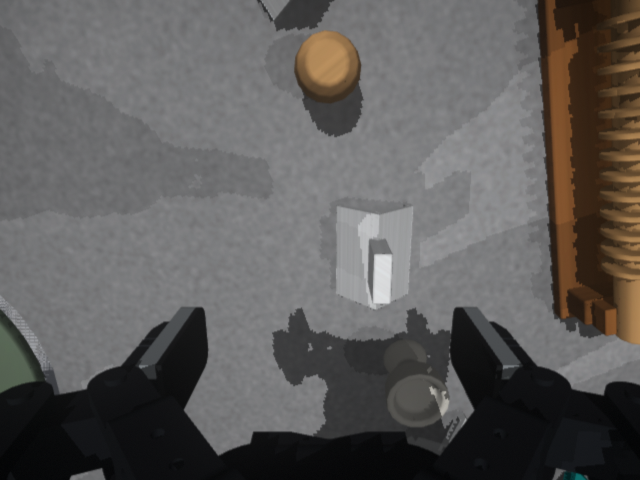

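The wrist view shows the silver leaf with its tab top centred near (382,278), well aligned with the tool. The salt jar is at (328,65), the egg cup at (417,395), and the front screw is at the right edge.

```bash
python3 - <<'E'
from workcell import bot
import numpy as np
from h import ray
f=bot.grab_frame("wrist")
print(ray(f,382,278,.066), ray(f,391,304,.066)-ray(f,391,253,.066), ray(f,412,207,.045)-ray(f,410,300,.045))
s=bot.observe();print(s["position"],np.degrees(s["tool_rot"]))
E
```

```text
[ 0.434453   -0.01024651  0.066     ] [-0.00983161 -0.03275137  0.        ] [0.01922092 0.0625133  0.        ]
[0.41176426 0.02533457 0.16571778] [-1.79963943e+02  2.84657155e-02  7.09225774e+01]
```

```bash
python3 -m crank '{"travel":[[1,-2,-2],[2.1,-3.7,-5],[2.1,-3.7,-7],[2.1,-3.7,-8],[2.1,-3.7,-8]],"turn":[[0,0,2],[0,0,2],[0,0,2],[0,0,2],[0,0,2]],"gripper":[0.4,0.4,0.4,0.4,0.4]}'
python3 -c "
from workcell import bot
s=bot.observe();print(s['position'],s['tool_rot'],s['grip_width'])"
```

```text
clock: 2.25
position: [0.4326, -0.0103, 0.0854]
tool_rot: [-3.14, 0.0, 1.276]
force: [0.2, -0.2, 0.9]
grip_width: 0.0512
finger_force: 0.0
[ 0.43257785 -0.01034331  0.0853967 ] [-3.14015054e+00  3.42587049e-04  1.27561694e+00] 0.0512153823873468
```

```bash
python3 -m crank '{"travel":[[0,-0.1,-1.2],[0,-0.15,-2.4],[0,-0.15,-3.4],[0,-0.15,-4.1],[0,-0.15,-4.1]],"turn":[[0,0,0],[0,0,0],[0,0,0],[0,0,0],[0,0,0]],"gripper":[0.4,0.4,0.4,0.4,0.4]}'
python3 -m crank '{"travel":[[0,0,0],[0,0,0],[0,0,0],[0,0,0],[0,0,0]],"turn":[[0,0,0],[0,0,0],[0,0,0],[0,0,0],[0,0,0]],"gripper":[0.7,1,1,1,1]}' 40
```

```text
clock: 2.75
position: [0.4328, -0.0124, 0.0447]
tool_rot: [-3.141, 0.0, 1.275]
force: [0.1, 0.1, 0.2]
grip_width: 0.0512
finger_force: 0.0
clock: 3.25
position: [0.4332, -0.0126, 0.0452]
tool_rot: [3.141, -0.0, 1.275]
force: [-0.6, 0.2, 7.5]
grip_width: 0.0111
finger_force: 44.5
```

```bash
python3 -m crank '{"travel":[[0,0,1],[0,0,4],[0,0,8],[3,0.5,11],[6,1,11.5]],"turn":[[0,0,0],[0,0,0],[0,0,0],[0,0,3],[0,0,9.9]],"gripper":[1,1,1,1,1]}'
python3 -m crank '{"travel":[[3,0.3,0],[6,0.6,0],[9,0.9,0],[10.9,0.9,0],[10.9,0.9,0]],"turn":[[0,0,0],[0,0,0],[0,0,0],[0,0,0],[0,0,0]],"gripper":[1,1,1,1,1]}'
python3 - <<'E'
from workcell import bot
import cv2,numpy as np
f=bot.grab_frame("wrist");cv2.imwrite("pics/w2.png",f["pixels"][...,::-1])
s=bot.observe();print(s["position"],np.degrees(s["tool_rot"]),s["force"],s["moment"])
E
```

```text
clock: 3.75
position: [0.4947, -0.0025, 0.1641]
tool_rot: [3.137, -0.001, 1.449]
force: [0.7, 0.4, -2.3]
grip_width: 0.0113
finger_force: 43.4
clock: 4.25
position: [0.6035, 0.0063, 0.1602]
tool_rot: [3.141, 0.001, 1.447]
force: [-0.6, 0.7, -1.0]
grip_width: 0.011
finger_force: 43.4
[0.6020426  0.00609319 0.16002621] [-1.79975993e+02  4.18756729e-02  8.29110286e+01] [-0.89086899 -0.4717682  -1.39472071] [-0.03979352  0.01250588  0.02428361]
```

View pics/w2.png

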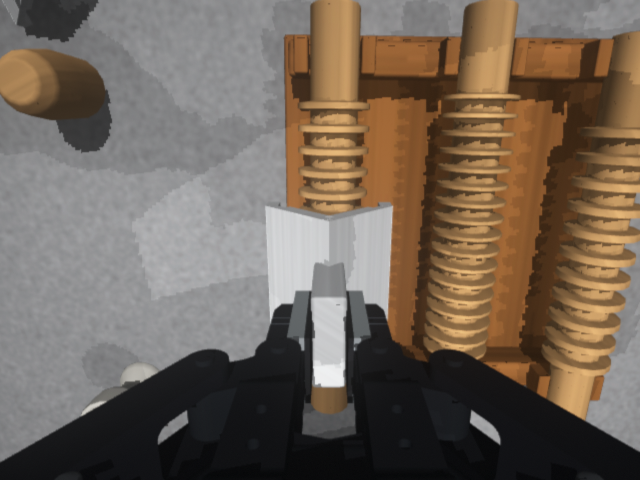

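The leaf is held square above the front screw, both centred near u=332. The exposed crests on the front screw run from v=105 to about 195. I'll zoom in to get their spacing and phase.

```bash
python3 - <<'E'
import cv2
a=cv2.imread("pics/w2.png")
cv2.imwrite("pics/crop2.png",cv2.resize(a[90:220,270:400],None,fx=4.5,fy=4.5,interpolation=cv2.INTER_CUBIC))
E
```

```text
(no output)
```

View pics/crop2.png

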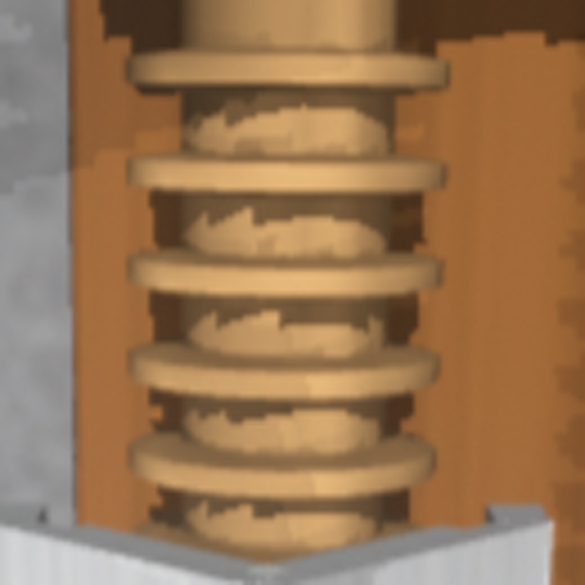

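The crests' right ends are at crop (445,72), (442,173), (440,268), (437,366) and (432,458).

```bash
python3 - <<'E'
from workcell import bot
import numpy as np
from h import ray
f=bot.grab_frame("wrist")
th=np.radians(-7);ey=np.array([-np.sin(th),np.cos(th)]);ex=np.array([np.cos(th),np.sin(th)])
for side in ([(445,72),(442,173),(440,268),(437,366),(432,458)],[(128,72),(130,173),(130,270),(130,366),(132,458)]):
    P=np.array([ray(f,270+(u-1.75)/4.5,90+(v-1.75)/4.5,.05)[:2] for u,v in side])
    y=P@ey; print(np.round(P,4).tolist(),"\ny",np.round(y,4),np.polyfit(range(5),y,1), "x",np.round(P@ex,4))
s=np.array(bot.observe()["position"]);print("tcp",s,s[:2]@ey,s[:2]@ex)
E
```

```text
[[0.6346, 0.0806], [0.633, 0.0681], [0.6315, 0.0561], [0.6299, 0.0433], [0.628, 0.0309]] 
y [0.1573 0.1448 0.1326 0.1197 0.1072] [-0.0125139  0.1573501] x [0.62   0.6199 0.62   0.6199 0.6195]
[[0.5941, 0.0856], [0.5926, 0.0731], [0.5908, 0.0608], [0.589, 0.0483], [0.5875, 0.036]] 
y [0.1573 0.1448 0.1324 0.1197 0.1073] [-0.01251611  0.15734424] x [0.5793 0.5793 0.579  0.5787 0.5787]
tcp [0.60135208 0.00603844 0.1600473 ] 0.07927981386926578 0.5961337946107507
```

```bash
python3 - <<'E'
from workcell import bot
import numpy as np
from h import ray
f=bot.grab_frame("wrist")
th=np.radians(-7);ey=np.array([-np.sin(th),np.cos(th)]);ex=np.array([np.cos(th),np.sin(th)])
for n,u,v,z in [("tabtop far",329.5,293,.181),("tabtop near",329.5,387,.181),("roof far end L",266,207,.16),("R",392,207,.16)]:
    P=ray(f,u,v,z)[:2];print(n,P,P@ex,P@ey)
s=bot.observe();p=np.array(s["position"]);print(p,p[:2]@ex,p[:2]@ey,s["force"])
E
```

```text
tabtop far [0.60412705 0.02458305] 0.596628060145545 0.09802438190153867
tabtop near [ 0.59989145 -0.00972958] 0.5966056872290888 0.06345131530931082
roof far end L [0.58502894 0.05024974] 0.5745443173658046 0.1211722769792827
R [0.62855701 0.04486475] 0.6184041988211104 0.12113216941438565
[0.60111728 0.00614143 0.1601395 ] 0.5958881910864832 0.07935341709360222 [-0.35732077 -0.3863267  -1.35802028]
```

```bash
python3 -m crank '{"travel":[[0.2,-0.5,-1],[0.2,-0.5,-2.5],[0.2,-0.5,-4],[0.2,-0.5,-4.6],[0.2,-0.5,-4.7]],"turn":[[0,0,0],[0,0,0],[0,0,0],[0,0,0],[0,0,0]],"gripper":[1,1,1,1,1]}'
python3 -m crank '{"travel":[[0,0,-0.1],[0,0,-0.2],[0,0,-0.3],[0,0,-0.4],[0,0,-0.5]],"turn":[[0,0,0],[0,0,0],[0,0,0],[0,0,0],[0,0,0]],"gripper":[1,1,1,1,1]}'
python3 -m crank '{"travel":[[0,0,-0.05],[0,0,-0.1],[0,0,-0.15],[0,0,-0.2],[0,0,-0.2]],"turn":[[0,0,0],[0,0,0],[0,0,0],[0,0,0],[0,0,0]],"gripper":[1,1,1,1,1]}'
```

```text
clock: 4.9
position: [0.6032, 0.0013, 0.1115]
tool_rot: [-3.14, 0.0, 1.447]
force: [0.4, 0.4, -1.4]
grip_width: 0.011
finger_force: 43.3
clock: 5.4
position: [0.604, 0.0014, 0.108]
tool_rot: [3.141, -0.0, 1.447]
force: [0.4, 0.4, -1.5]
grip_width: 0.0108
finger_force: 43.3
clock: 5.9
position: [0.6043, 0.0013, 0.1061]
tool_rot: [3.141, -0.0, 1.447]
force: [0.9, 0.9, 1.6]
grip_width: 0.0112
finger_force: 43.8
```

```bash
python3 -m crank '{"travel":[[0,0,-0.02],[0,0,-0.04],[0,0,-0.06],[0,0,-0.08],[0,0,-0.1]],"turn":[[0,0,0],[0,0,0],[0,0,0],[0,0,0],[0,0,0]],"gripper":[1,1,1,1,1]}'
```

```text
clock: 6.4
position: [0.6045, 0.0014, 0.1057]
tool_rot: [3.14, -0.0, 1.447]
force: [0.2, 0.4, 14.9]
grip_width: 0.0113
finger_force: 45.6
```

```bash
python3 -m crank '{"travel":[[0,0,0.07],[0.01,0.1,0.07],[0.02,0.15,0.07],[0.02,0.2,0.07],[0.02,0.2,0.07]],"turn":[[0,0,0],[0,0,0],[0,0,0],[0,0,0],[0,0,0]],"gripper":[1,1,1,1,1]}'
python3 -m crank '{"travel":[[0.01,0.05,0],[0.01,0.1,0],[0.02,0.15,0],[0.02,0.2,0],[0.02,0.2,0]],"turn":[[0,0,0],[0,0,0],[0,0,0],[0,0,0],[0,0,0]],"gripper":[1,1,1,1,1]}'
```

```text
clock: 6.9
position: [0.6045, 0.0027, 0.1058]
tool_rot: [3.141, 0.001, 1.447]
force: [2.8, -3.5, 5.4]
grip_width: 0.0112
finger_force: 44.5
clock: 7.4
position: [0.6048, 0.0048, 0.1058]
tool_rot: [3.141, 0.0, 1.447]
force: [2.6, -4.7, 4.3]
grip_width: 0.0109
finger_force: 44.5
```

```bash
for i in 1; do python3 -m crank '{"travel":[[0.01,0.05,0],[0.01,0.1,0],[0.02,0.15,0],[0.02,0.2,0],[0.02,0.2,0]],"turn":[[0,0,0],[0,0,0],[0,0,0],[0,0,0],[0,0,0]],"gripper":[1,1,1,1,1]}'; done | egrep "posi|force"
python3 -m crank '{"travel":[[0.01,0.05,0],[0.01,0.1,0],[0.02,0.15,0],[0.02,0.2,0],[0.02,0.2,0]],"turn":[[0,0,0],[0,0,0],[0,0,0],[0,0,0],[0,0,0]],"gripper":[1,1,1,1,1]}'| egrep "posi|force"
```

```text
position: [0.605, 0.0067, 0.1059]
force: [2.7, -4.2, 5.0]
finger_force: 44.4
position: [0.6052, 0.0087, 0.1059]
force: [3.9, -2.8, 5.1]
finger_force: 44.4
```

```bash
python3 -m crank '{"travel":[[0.01,0.05,0],[0.01,0.1,0],[0.02,0.15,0],[0.02,0.2,0],[0.02,0.2,0]],"turn":[[0,0,0],[0,0,0],[0,0,0],[0,0,0],[0,0,0]],"gripper":[1,1,1,1,1]}'| egrep "posi|force"
python3 -m crank '{"travel":[[0.01,0.05,0],[0.01,0.1,0],[0.02,0.15,0],[0.02,0.2,0],[0.02,0.2,0]],"turn":[[0,0,0],[0,0,0],[0,0,0],[0,0,0],[0,0,0]],"gripper":[1,1,1,1,1]}'| egrep "posi|force"
```

```text
position: [0.6054, 0.0108, 0.1058]
force: [3.9, -4.5, 4.4]
finger_force: 44.3
position: [0.6055, 0.0128, 0.1057]
force: [4.4, -4.7, 4.6]
finger_force: 44.2
```

```bash
python3 -m crank '{"travel":[[0,0,1],[0,0,3.5],[-3,-0.5,4.5],[-7,-1,4.5],[-11,-2,4.5]],"turn":[[0,0,0],[0,0,0],[0,0,0],[0,0,0],[0,0,0]],"gripper":[1,1,1,1,1]}'| egrep "posi|force"
python3 -m crank '{"travel":[[-4,-0.5,-1],[-6.3,-0.5,-4],[-6.3,-0.5,-7],[-6.3,-0.5,-8.5],[-6.3,-0.5,-8.5]],"turn":[[0,0,0],[0,0,0],[0,0,0],[0,0,0],[0,0,0]],"gripper":[1,1,1,1,1]}'
```

```text
position: [0.4932, -0.0061, 0.1507]
force: [0.5, -1.1, -1.7]
finger_force: 43.4
clock: 10.4
position: [0.4307, -0.0115, 0.0643]
tool_rot: [-3.138, 0.0, 1.447]
force: [0.7, 0.3, -1.4]
grip_width: 0.0108
finger_force: 43.3
```

```bash
python3 -m crank '{"travel":[[0,0,-0.4],[0,0,-0.8],[0,0,-1.1],[0,0,-1.35],[0,0,-1.5]],"turn":[[0,0,0],[0,0,0],[0,0,0],[0,0,0],[0,0,0]],"gripper":[1,1,1,1,1]}'
python3 -m crank '{"travel":[[0,0,-0.1],[0,0,-0.2],[0,0,-0.25],[0,0,-0.28],[0,0,-0.28]],"turn":[[0,0,0],[0,0,0],[0,0,0],[0,0,0],[0,0,0]],"gripper":[1,1,1,1,1]}'
```

```text
clock: 10.9
position: [0.4322, -0.0116, 0.0506]
tool_rot: [3.142, -0.0, 1.447]
force: [-0.3, -0.5, -1.6]
grip_width: 0.0112
finger_force: 43.4
clock: 11.4
position: [0.4321, -0.0117, 0.0478]
tool_rot: [3.142, 0.0, 1.447]
force: [0.3, -0.4, -1.3]
grip_width: 0.0111
finger_force: 43.4
```

```bash
python3 -m crank '{"travel":[[0,0,-0.1],[0,0,-0.15],[0,0,-0.2],[0,0,-0.22],[0,0,-0.22]],"turn":[[0,0,0],[0,0,0],[0,0,0],[0,0,0],[0,0,0]],"gripper":[1,1,1,1,1]}'
```

```text
clock: 11.9
position: [0.4321, -0.0117, 0.0456]
tool_rot: [-3.142, 0.0, 1.447]
force: [0.3, 0.9, -1.8]
grip_width: 0.011
finger_force: 43.4
```

```bash
python3 -m crank '{"travel":[[0,0,-0.05],[0,0,-0.05],[0,0,-0.05],[0,0,-0.05],[0,0,-0.05]],"turn":[[0,0,0],[0,0,0],[0,0,0],[0,0,0],[0,0,0]],"gripper":[1,0.4,0.4,0.4,0.4]}'
python3 -m crank '{"travel":[[0,0,2],[0,0,5],[0,0,8],[0,5,8],[0,10,8]],"turn":[[0,0,0],[0,0,0],[0,0,7],[0,0,15],[0,0,22]],"gripper":[0.4,0.4,0.4,0.4,0.4]}'
python3 -c "
from workcell import bot
s=bot.observe();print(s['position'],s['tool_rot'],s['grip_width'])"
```

```text
clock: 12.4
position: [0.4321, -0.0117, 0.0451]
tool_rot: [3.142, 0.0, 1.447]
force: [-0.4, 0.6, 0.6]
grip_width: 0.0514
finger_force: 0.0
clock: 12.9
position: [0.4327, 0.0891, 0.1262]
tool_rot: [3.139, -0.0, 1.834]
force: [0.6, 1.1, -0.0]
grip_width: 0.0509
finger_force: 0.0
[0.43265164 0.08912206 0.12615815] [ 3.13912533e+00 -6.20853117e-05  1.83389002e+00] 0.050861730390800226
```

```bash
python3 -m crank '{"travel":[[0.1,4,0],[0.2,8,0],[0.4,10.9,0],[0.4,10.9,0],[0.4,10.9,0]],"turn":[[0,0,0],[0,0,0],[0,0,0],[0,0,0],[0,0,0]],"gripper":[0.4,0.4,0.4,0.4,0.4]}'
python3 - <<'E'
from workcell import bot
import cv2,numpy as np
f=bot.grab_frame("wrist");cv2.imwrite("pics/w3.png",f["pixels"][...,::-1])
s=bot.observe();print(s["position"],np.degrees(s["tool_rot"]))
E
```

```text
clock: 13.4
position: [0.4358, 0.1974, 0.1249]
tool_rot: [-3.141, 0.0, 1.832]
force: [-0.6, -1.0, 0.1]
grip_width: 0.0513
finger_force: 0.0
[0.43596581 0.19654056 0.12498809] [-1.79974270e+02  2.83147022e-02  1.04901550e+02]
```

View pics/w3.png

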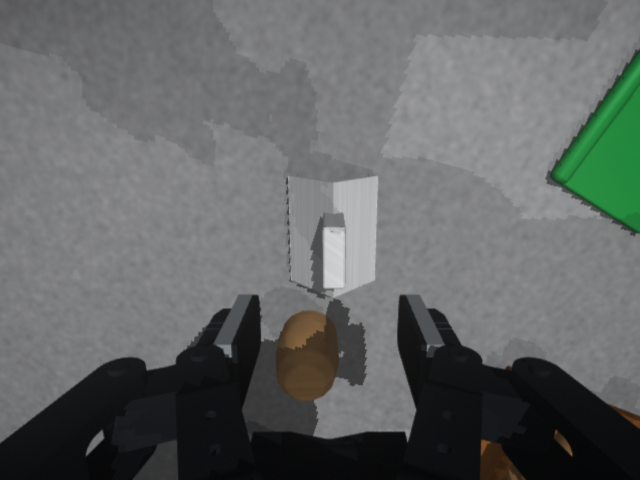

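The left leaf's tab top is centred at (334,258), aligned with the tool. The salt jar is at (308,355).

```bash
python3 - <<'E'
from workcell import bot
import numpy as np
from h import ray
f=bot.grab_frame("wrist")
print(ray(f,334,258,.066), ray(f,334,228,.066)-ray(f,334,289,.066),ray(f,377,178,.045)-ray(f,376,279,.045))
print(bot.observe()["position"])
E
```

```text
[0.43823216 0.19970049 0.066     ] [-0.00862839  0.03189493  0.        ] [-0.01622094  0.05564512  0.        ]
[0.43606929 0.19622215 0.12507543]
```

```bash
python3 -m crank '{"travel":[[0.2,0.35,-1],[0.2,0.35,-3],[0.2,0.35,-5],[0.2,0.35,-6],[0.2,0.35,-6.5]],"turn":[[0,0,0],[0,0,0.5],[0,0,0.5],[0,0,0.5],[0,0,0.5]],"gripper":[0.4,0.4,0.4,0.4,0.4]}'
python3 -m crank '{"travel":[[0,0,-0.5],[0,0,-1],[0,0,-1.4],[0,0,-1.5],[0,0,-1.5]],"turn":[[0,0,0],[0,0,0],[0,0,0],[0,0,0],[0,0,0]],"gripper":[0.4,0.4,0.4,0.4,0.4]}'
python3 -m crank '{"travel":[[0,0,0],[0,0,0],[0,0,0],[0,0,0],[0,0,0]],"turn":[[0,0,0],[0,0,0],[0,0,0],[0,0,0],[0,0,0]],"gripper":[0.7,1,1,1,1]}' 40
```

```text
clock: 14.0
position: [0.4379, 0.2002, 0.059]
tool_rot: [-3.14, 0.001, 1.839]
force: [0.5, -0.8, 0.8]
grip_width: 0.0512
finger_force: 0.0
clock: 14.5
position: [0.4381, 0.2009, 0.0451]
tool_rot: [3.142, -0.0, 1.84]
force: [-0.2, -0.7, 1.0]
grip_width: 0.0512
finger_force: 0.0
clock: 15.0
position: [0.4381, 0.2008, 0.0452]
tool_rot: [3.142, -0.0, 1.84]
force: [-1.7, -0.6, 4.5]
grip_width: 0.0114
finger_force: 44.4
```

```bash
python3 -m crank '{"travel":[[0,0,1],[0,0,4],[0,0,8],[3,-3,11],[6,-6,11]],"turn":[[0,0,0],[0,0,0],[0,0,-5],[0,0,-12],[0,0,-19]],"gripper":[1,1,1,1,1]}'
python3 -m crank '{"travel":[[3,-4,0],[6,-8,0],[9,-11,0],[10.7,-13.7,0],[10.7,-13.7,0]],"turn":[[0,0,-3.4],[0,0,-3.4],[0,0,-3.4],[0,0,-3.4],[0,0,-3.4]],"gripper":[1,1,1,1,1]}'
python3 -c "
from workcell import bot
s=bot.observe();print(s['position'],s['tool_rot'],s['force'])"
```

```text
clock: 15.5
position: [0.4999, 0.1416, 0.1594]
tool_rot: [3.137, -0.004, 1.506]
force: [0.7, 0.4, -2.8]
grip_width: 0.0109
finger_force: 43.6
clock: 16.0
position: [0.6065, -0.0011, 0.1557]
tool_rot: [3.14, 0.002, 1.444]
force: [-0.6, -0.2, -1.7]
grip_width: 0.0111
finger_force: 43.6
[ 0.60651324 -0.0011195   0.15569517] [3.14024200e+00 2.05562098e-03 1.44375624e+00] [-0.56189397 -0.16138844 -1.73528253]
```

```bash
python3 -m crank '{"travel":[[0,0.2,-1],[0,0.3,-2.5],[0,0.3,-3.8],[0,0.3,-4.4],[0,0.3,-4.5]],"turn":[[0,0,0.3],[0,0,0.3],[0,0,0.3],[0,0,0.3],[0,0,0.3]],"gripper":[1,1,1,1,1]}'
python3 -c "
from workcell import bot
s=bot.observe();print(s['position'],s['tool_rot'],s['force'])"
```

```text
clock: 16.5
position: [0.6044, 0.0072, 0.1089]
tool_rot: [-3.14, 0.0, 1.455]
force: [0.5, -0.3, -0.5]
grip_width: 0.0113
finger_force: 43.6
[0.60443507 0.00721905 0.10890913] [-3.13985389e+00  4.30431427e-04  1.45484474e+00] [ 0.52354561 -0.3321812  -0.50987706]
```

```bash
python3 -m crank '{"travel":[[0,-0.2,0],[0.05,-0.37,-0.05],[0.05,-0.37,-0.1],[0.05,-0.37,-0.15],[0.05,-0.37,-0.2]],"turn":[[0,0,-0.3],[0,0,-0.3],[0,0,-0.3],[0,0,-0.3],[0,0,-0.3]],"gripper":[1,1,1,1,1]}'
python3 -m crank '{"travel":[[0,0,-0.03],[0,0,-0.06],[0,0,-0.09],[0,0,-0.12],[0,0,-0.12]],"turn":[[0,0,0],[0,0,0],[0,0,0],[0,0,0],[0,0,0]],"gripper":[1,1,1,1,1]}'
```

```text
clock: 17.0
position: [0.6057, 0.0032, 0.1082]
tool_rot: [3.141, -0.0, 1.449]
force: [0.1, 0.4, -1.6]
grip_width: 0.0111
finger_force: 43.6
clock: 17.5
position: [0.6056, 0.0031, 0.1068]
tool_rot: [-3.142, 0.0, 1.449]
force: [-0.4, -0.1, -1.5]
grip_width: 0.0113
finger_force: 43.6
```

```bash
python3 -m crank '{"travel":[[0,0,-0.03],[0,0,-0.06],[0,0,-0.09],[0,0,-0.11],[0,0,-0.11]],"turn":[[0,0,0],[0,0,0],[0,0,0],[0,0,0],[0,0,0]],"gripper":[1,1,1,1,1]}'
python3 -m crank '{"travel":[[0,0,-0.02],[0,0,-0.03],[0,0,-0.04],[0,0,-0.05],[0,0,-0.05]],"turn":[[0,0,0],[0,0,0],[0,0,0],[0,0,0],[0,0,0]],"gripper":[1,1,1,1,1]}'
```

```text
clock: 18.0
position: [0.6056, 0.0031, 0.1058]
tool_rot: [-3.142, 0.0, 1.449]
force: [0.2, 0.2, -0.7]
grip_width: 0.0109
finger_force: 43.6
clock: 18.5
position: [0.6056, 0.0031, 0.1053]
tool_rot: [-3.142, 0.0, 1.449]
force: [-0.0, 0.3, -2.0]
grip_width: 0.011
finger_force: 43.6
```

No contact yet at crest level, so I'll keep lowering slowly.

```bash
python3 -m crank '{"travel":[[0,0,-0.03],[0,0,-0.06],[0,0,-0.09],[0,0,-0.1],[0,0,-0.1]],"turn":[[0,0,0],[0,0,0],[0,0,0],[0,0,0],[0,0,0]],"gripper":[1,1,1,1,1]}'
```

```text
clock: 19.0
position: [0.6056, 0.0031, 0.1043]
tool_rot: [3.142, -0.0, 1.449]
force: [0.0, -0.2, -1.2]
grip_width: 0.0109
finger_force: 43.6
```

```bash
python3 -m crank '{"travel":[[0,0,-0.03],[0,0,-0.06],[0,0,-0.09],[0,0,-0.1],[0,0,-0.1]],"turn":[[0,0,0],[0,0,0],[0,0,0],[0,0,0],[0,0,0]],"gripper":[1,1,1,1,1]}'
```

```text
clock: 19.5
position: [0.6056, 0.0031, 0.1033]
tool_rot: [-3.142, 0.0, 1.449]
force: [-0.4, 0.5, -2.2]
grip_width: 0.0112
finger_force: 43.6
```

```bash
python3 -m crank '{"travel":[[0,0,-0.03],[0,0,-0.06],[0,0,-0.09],[0,0,-0.12],[0,0,-0.12]],"turn":[[0,0,0],[0,0,0],[0,0,0],[0,0,0],[0,0,0]],"gripper":[1,1,1,1,1]}'|egrep "posi|force"
python3 -m crank '{"travel":[[0,0,-0.03],[0,0,-0.06],[0,0,-0.09],[0,0,-0.1],[0,0,-0.1]],"turn":[[0,0,0],[0,0,0],[0,0,0],[0,0,0],[0,0,0]],"gripper":[1,1,1,1,1]}'|egrep "posi|force"
```

```text
position: [0.6056, 0.0031, 0.102]
force: [0.2, -0.6, -1.5]
finger_force: 43.6
position: [0.6056, 0.0031, 0.1011]
force: [0.4, -0.2, -1.8]
finger_force: 43.6
```

The teeth are about 4.7 mm below crest level with no contact, so this is the right leaf. I'll continue down to home.

```bash
python3 -m crank '{"travel":[[0,0,-0.05],[0,0,-0.1],[0,0,-0.15],[0,0,-0.2],[0,0,-0.2]],"turn":[[0,0,0],[0,0,0],[0,0,0],[0,0,0],[0,0,0]],"gripper":[1,1,1,1,1]}'|egrep "posi|force"
python3 -m crank '{"travel":[[0,0,-0.05],[0,0,-0.1],[0,0,-0.15],[0,0,-0.2],[0,0,-0.2]],"turn":[[0,0,0],[0,0,0],[0,0,0],[0,0,0],[0,0,0]],"gripper":[1,1,1,1,1]}'|egrep "posi|force"
```

```text
position: [0.6056, 0.0031, 0.099]
force: [0.5, -0.2, -1.7]
finger_force: 43.6
position: [0.6056, 0.0031, 0.097]
force: [-0.1, -0.7, -2.4]
finger_force: 43.6
```

```bash
python3 -m crank '{"travel":[[0,0,-0.03],[0,0,-0.06],[0,0,-0.09],[0,0,-0.1],[0,0,-0.1]],"turn":[[0,0,0],[0,0,0],[0,0,0],[0,0,0],[0,0,0]],"gripper":[1,1,1,1,1]}'|egrep "posi|force"
python3 -m crank '{"travel":[[0,0,-0.02],[0,0,-0.03],[0,0,-0.04],[0,0,-0.04],[0,0,-0.04]],"turn":[[0,0,0],[0,0,0],[0,0,0],[0,0,0],[0,0,0]],"gripper":[1,1,1,1,1]}'|egrep "posi|force"
```

```text
position: [0.6056, 0.0032, 0.0962]
force: [-1.7, 0.8, 1.4]
finger_force: 44.1
position: [0.6057, 0.0032, 0.096]
force: [-2.3, 1.0, 6.1]
finger_force: 44.9
```

```bash
python3 -m crank '{"travel":[[0,0,0.03],[0,0,0.03],[0,0,0.03],[0,0,0.03],[0,0,0.03]],"turn":[[0,0,0],[0,0,0],[0,0,0],[0,0,0],[0,0,0]],"gripper":[0.85,0.6,0.4,0.4,0.4]}'
python3 -m crank '{"travel":[[0,0,0.5],[0,0,2],[0,0,5],[0,0,9],[-3,0,13]],"turn":[[0,0,0],[0,0,0],[0,0,0],[0,0,0],[0,0,0]],"gripper":[0.4,0.4,0.4,0.4,0.4]}'
python3 -m crank '{"travel":[[-5,4,0],[-10,8,0],[-15,12,0],[-15,16,0],[-15,20,0]],"turn":[[0,0,0],[0,0,0],[0,0,0],[0,0,0],[0,0,0]],"gripper":[0.4,0.4,0.4,0.4,0.4]}'
python3 - <<'E'
from workcell import bot
import cv2,numpy as np
a=bot.grab_frame("top")["pixels"][...,::-1];b=bot.grab_frame("scene")["pixels"][...,::-1]
c=np.vstack([cv2.resize(a[110:300,190:500],(790,484)),])
cv2.imwrite("pics/end_top.png",c)
cv2.imwrite("pics/end_scene.png",cv2.resize(b[190:390,180:500],(800,500),interpolation=cv2.INTER_CUBIC))
E
```

```text
clock: 23.0
position: [0.6056, 0.0031, 0.0959]
tool_rot: [-3.141, 0.0, 1.449]
force: [0.2, 0.7, -0.6]
grip_width: 0.0513
finger_force: 0.0
clock: 23.5
position: [0.5771, 0.0031, 0.2283]
tool_rot: [3.14, 0.0, 1.449]
force: [-0.6, 0.5, 1.8]
grip_width: 0.0513
finger_force: 0.0
clock: 24.0
position: [0.4258, 0.1917, 0.2276]
tool_rot: [3.141, -0.002, 1.448]
force: [2.2, 0.2, 0.4]
grip_width: 0.0514
finger_force: 0.0
```

View pics/end_top.png

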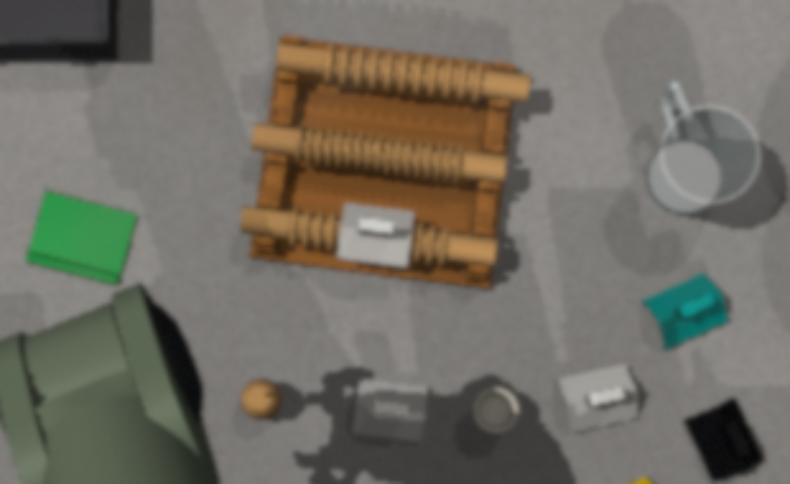

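View pics/end_scene.png

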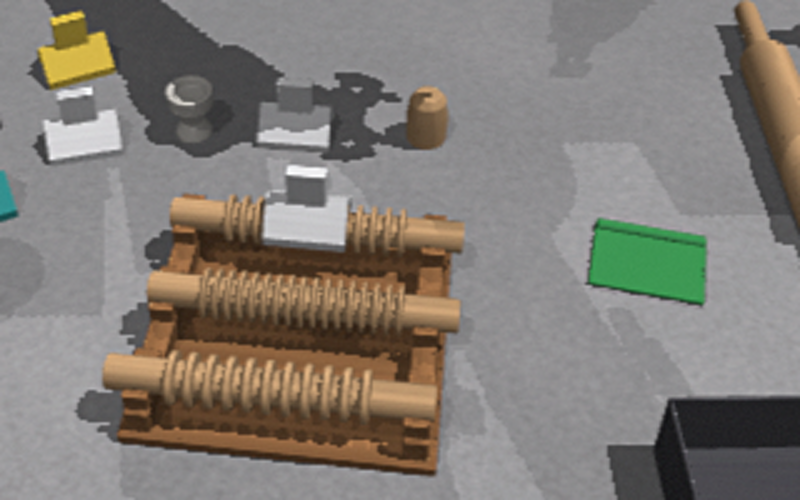

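The leaf sits level and home mid-thread on the front screw (top crop at (376,235)). The other two stand upright at (390,410) and (600,398), and nothing else appears to have moved.

```bash
python3 -m crank '{"travel":[[0,0,0],[0,0,0],[0,0,0],[0,0,0],[0,0,0]],"turn":[[0,0,0],[0,0,0],[0,0,0],[0,0,0],[0,0,0]],"gripper":[0.4,0.4,0.4,0.4,0.4]}' | head -2; python3 -c "
from workcell import bot
print(bot.job_done())"
```

```text
clock: 24.6
position: [0.4279, 0.1903, 0.2261]
the job is handed in; nothing more can be done
None
```

The job is handed in at 24.6 s: the second leaf tried (the left one) sits level and fully home on the front screw, about 4 mm off the middle of the thread; the middle leaf stayed on the crests, the right one was not needed, and both stand upright on the worktop.

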